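Clamp a stained panel in the gluing jig with a quarter-turn key

ROBOT

A 7-joint arm with a two-finger parallel gripper is mounted at the origin on the work surface. World frame = base frame: x ahead of the robot, y to its left, z up, the work surface at z = 0. Lengths are in m, angles in rad, forces in N, time in s.
With the tool pointing down it reaches from about 0.35 to 0.9 m from the base axis. Payload 19.9 kg.
Tool frame: the origin (TCP) lies midway between the tips of the shut fingers; the grasp point (between the pads) lies 19 mm behind it (manip.hold_point_z is the distance from the TCP to the grasp point, in m); z points along the fingers, y is the line along which they close (so a half turn about z gives the same grasp; the last joint's range is limited). The gripper opens to 94 mm and grips with 3 to 60 N. Pads are 16 mm wide; open, the fingers measure 119 mm over their backs; the gripper's body (75 mm by 177 mm) begins 78 mm behind the grasp point.
Start: joints at [-1.292, 0.417, -0.01, 1.614, 0.005, 1.111, -0.053], TCP at [0.196, 0.593, 0.205] pointing down, gripper open.
Joint ranges: [-2.81, 2.81], [-0.39, 2.02], [-1.27, 1.25], [0.06, 2.57], [-1.19, 4.33], [0.19, 2], [-2.82, 2.82]. Speed limits (rad/s): [1.89, 1.89, 2.39, 2.39, 3.01, 3.01, 3.01].

INTERFACE

Orientations are given as a unit quaternion [w, x, y, z].
In Python, from cell import monitor, optics, job, manip gives the robot as it stands.
- The arm moves only by the tool jog_arm, never from a script. Its argument "commands" is one flat list of numbers, 7 for each row, row after row: the opening, from -1 (shut) to 1 (fully open), then the shift along the tool's x, y, z in m, then the turn, a rotation vector about the tool's x, y, z in rad. In form: [fingers, x, y, z, wx, wy, wz, fingers, x, y, z, wx, wy, wz, ...]. A call has 1 to 20 rows; each row is the pose to reach, as a shift and turn from the pose commanded when the call began, along the tool's axes at that moment; what a row does not reach only later rows make up. A row lasts 1/10 s, in which the tool goes at most 50 mm and 8.59 degrees, less where a joint would pass 70% of its speed; a pose out of reach is approached as far as the arm can. A call with a gripper value outside its range is refused whole. The fingers move at their own pace and stop on an object; "grip_force" is the grip in N (left out, the last holds). Time passes only in rows, so rows that repeat a pose let the fingers close. It gives the time, the measured TCP pose, the force, the opening and the grip force at its end, in the units of the state.
- monitor.get_obs(): the state, without advancing time (a new reading comes with each control period).
- optics.camera(name): name is "scene" or "top" or "wrist"; returns the picture (384x512x3 uint8, blue, green, red); there is no depth.
- optics.get_calibration(name): a dict with "camera_matrix" (3x3 intrinsics, pixels), "rvec" (rotation vector, rad) and "tvec" (3), from world to camera coordinates, as OpenCV has them. Camera axes: x right, y down, z forward; pixel columns grow to the right and rows downward; lengths in m; the calibration is good to about 2 mm. A picture is of the moment at which its call begins: read the wrist's pose just before it. get_calibration takes no time and is no camera call; for the wrist camera it gives the pose at the moment of the call.
- job.sign_off(): hands the job in; it is judged then, once.
Trained networks look in the newest picture that a camera, given by its name, has taken for a name from the list of things; names that differ only in an ending like _2 or _b are one class to them, and where a whole thing is asked for, a point or a joint stands for the part that bears it (a point fixed in the world has none). Each returns a list of dicts, best first, with "score" (0 to 1); they miss things now and then, are a little off and sometimes report something else, mostly with a low value. They report only what shows in the picture. A call takes as long as a camera call. They do not tell look-alikes from the thing itself.
- optics.silhouettes(camera, thing): "region" (384x512 bool, what is visible of it) and "bbox" ([left, top, width, height] in pixels, round what is visible of it).
The state is a dict: "t": time; "qpos": joint angles; "qvel": joint speeds; "tau": joint torques, N m; "tcp_pos": TCP position; "tcp_rot": TCP orientation; "force": force on the tool from outside, world axes, zero at the start; "moment": the same for the moment, N m; "gripper_width": finger opening in m; "finger_force": force on a finger pad.
Only numpy, scipy, OpenCV 4.12 (cv2) and the standard library are available. Lean on these libraries where they do the work, as an engineer would, in place of code of your own. Each camera call takes 0.05 s, during which the arm holds its last target. There are 200 camera calls.

TASK

Push the dark panel square and flush into the fence corner of the gluing jig. Then take the clamp key from its wooden rest, put it down through the panel's round hole into the jig's slot, push it in against the spring and twist it a full quarter turn clockwise (seen from above). Finish still holding the key by its grip and still pressing its flange firmly down on the panel, with the panel still flush in the corner; leave the glue bottle, the mallet and the finished tray alone.

Things in the scene. Friction and masses are not known exactly. Their poses are not given: they have to be found in the camera images.
- jig: Fixed plywood gluing jig, a block 250 (x) x 210 (y) x 50 mm high; origin at the centre of its underside, z up. On its flat top two wooden fences, 20 mm wide and 12 mm high: one along the +x edge (inner face at x = +105 mm), one along the +y edge (inner face at y = +85 mm). Its yaw is up to 15 degrees, +x roughly away from the robot.
- fence_corner (a point): The inner corner of the two fences, at the height of the jig's top: (+105, +85, +50) mm in the jig's frame; axes as the jig's. The panel's corner belongs here.
- socket (a point): Centre of the slot mouth in the jig's top, at (+45, +25, +50) mm in the jig's frame; axes as the jig's. The slot, 40 mm long (jig x) x 16 mm wide (y), goes through the 10 mm thick top into a hollow. There the key's crossbar turns clockwise (from above) up to stops just past 90 degrees and is caught under the top, lying along jig y; anticlockwise it is blocked.
- plunger (a joint): Spring plunger under the slot: 0 = up, its face 11 mm below the jig's top; grows as it is pushed down (m), to 0.016 at most. Pushes up with 4.8 N at 0 plus 0.4 N per mm. Reads 0.012 with the key fully home (flange on the panel), about 0.007 if a twisted key is let go and springs up under the top.
- panel: Loose dark plywood panel 160 (x) x 120 (y) x 10 mm, about 0.14 kg, smooth (friction on the jig about 0.3), lying on the jig's top, 5 to 50 mm short of each fence and up to 8 degrees askew. Origin at the centre of its underside, z up. A round hole 44 mm wide goes through it at (+20, 0) mm; with the panel flush in the corner it lies right over the slot.
- panel_corner (a point): The corner of the panel's underside that belongs in the fence corner: (+80, +60, 0) mm in the panel's frame; axes as the panel's.
- key: Loose clamp key, about 0.18 kg, z up. Origin at the centre of the underside of its round steel flange (56 mm wide, 6 mm thick). On the flange stands a black bar grip 50 (x) x 16 (y) x 38 mm high, its top 44 mm above the origin. It starts upright in its rest, hanging by the flange, origin 45 mm above the table. Fully home its origin is 60 mm above the table, the flange on the panel.
- key_foot (a point): Foot of the key, centre of the underside of its steel crossbar, 33 mm straight below the key's origin. The crossbar is 34 mm long (key x, parallel to the grip) x 10 mm wide (y) x 8 mm high, on a stem 10 mm thick. With the key fully home the crossbar is 5 mm clear below the underside of the jig's top, free to turn.
- rest: Fixed wooden block 80 x 80 x 45 mm with an upright round hole 42 mm wide through its middle in which the key waits. Origin at the centre of its underside.
- glue: White glue bottle with a red cap, 66 mm across, 150 mm tall, standing on the table; origin at the centre of its base. To be left alone.
- mallet: Mallet lying on the table beyond the work, handle 220 mm long towards its -x, head 110 mm long along its y, 36 mm thick; origin at table height where handle meets head. To be left alone.
- tray: Finished dark plywood tray 70 (x) x 240 (y) x 51 mm, on the table beyond the jig; origin at the centre of its underside. To be left alone.
There are look-alikes about, which are no part of the job. Of the things like the panel, leave any that is blue or red; of the rest the smaller one is meant.

How it is judged:
On the way, in this order (a step that is already met when the one before it is completed fails the run):
1. the panel lies square and flush in the fence corner (x of panel_corner in the frame of fence_corner between -0.003 and 0.003 m and y of panel_corner in the frame of fence_corner between -0.003 and 0.003 m and z of panel_corner in the frame of fence_corner between -0.003 and 0.003 m and angle between the x axis of panel and the x axis of jig, either way round below 0.03 rad and angle between panel's own z axis and vertical below 0.03 rad), for 0.2 s.
2. the key is pushed down through the panel into the slot, its crossbar still in line with the slot, the spring compressed (value of joint plunger above 0.008 m and horizontal distance between key and socket below 0.006 m and angle between the x axis of key and the x axis of jig, either way round below 0.3 rad), for 0.05 s.
At the end, for the whole second after the job is handed in: Panel corner within 3 mm of the fence corner, square within 0.03 rad; key in the slot, upright, turned 90 +-15 degrees, flange pressed on the panel (over 1.5 N, origin 8 to 12 mm above the jig top, plunger over 9.8 mm), fingers still gripping it (over 3 N), at rest (all of step 1 and horizontal distance between key and socket below 0.006 m and z of key in the frame of socket between 0.008 and 0.012 m and angle between key's own z axis and vertical below 0.06 rad and angle between the x axis of key and the y axis of jig, either way round below 0.26 rad and value of joint plunger above 0.0098 m and contact force between key and panel above 1.5 N and contact force between the fingers and key above 3 N and linear speed of key below 0.02 m/s); the arm keeps its last pose, push and grip.
It fails at once if the glue bottle is moved more than 20 mm (distance of glue from where it was at the start of the episode above 0.02 m).
It fails at once if the mallet is moved more than 20 mm (distance of mallet from where it was at the start of the episode above 0.02 m).
It fails at once if the tray is moved more than 20 mm (distance of tray from where it was at the start of the episode above 0.02 m).
It also fails if it takes over 72 s, if anything falls off the work surface, if the arm or the gripper's body presses on something with over 40 N, if the wrist force passes 120 N, or if a joint passes its speed limit or range.

## Working session

There is one attempt and no reset: what is moved stays moved. The work goes in short steps, Python scripts to look and compute and a tool call to move; the robot and the scene stay as the last step left them, time stands still between calls to the robot, and variables do not carry over. Pictures are saved under pics/ and viewed, at most 10 in all, crops included, and the job is handed in when it is done.

Besides the shell and the picture viewer there is one more tool, called after "Emit:" in YAML: its name, and indented under it one key for each argument. jog_arm: Moves the arm, as the interface text tells. Its arguments: {"type":"object","properties":{"commands":{"type":"array","items":{"type":"number"}},"grip_force":{"type":"number"}},"required":["commands"]}

```bash
mkdir -p pics; ls; cat > h.py <<'E'
import numpy as np, cv2
from cell import monitor, optics, job, manip
def cal(n):
    c=optics.get_calibration(n); K=np.array(c["camera_matrix"],float); R=cv2.Rodrigues(np.array(c["rvec"],float))[0]; t=np.array(c["tvec"],float).ravel(); return K,R,t
def ray(C,px,z):
    K,R,t=C; px=np.atleast_2d(np.array(px,float)); d=(np.linalg.inv(K)@np.c_[px,np.ones(len(px))].T).T@R
    o=-R.T@t; return o+d*((z-o[2])/d[:,2])[:,None]
def proj(C,P):
    K,R,t=C; q=(K@(R@np.atleast_2d(P).T+t[:,None])).T; return q[:,:2]/q[:,2:]
E
python3 - <<'E'
from h import *
a=optics.camera("top"); cv2.imwrite("pics/top.png",a)
for n in ["jig","panel","key","rest","glue","mallet","tray"]:
    C=cal("top")
    for r in optics.silhouettes("top",n)[:4]:
        ys,xs=np.nonzero(r["region"]); print("top",n,round(r["score"],2),r["bbox"],xs.mean().round(),ys.mean().round(),ray(C,[xs.mean(),ys.mean()],0.05).round(3)[0])
b=optics.camera("scene"); cv2.imwrite("pics/scene.png",b)
for n in ["panel","key","glue"]:
    for r in optics.silhouettes("scene",n)[:4]: print("scene",n,round(r["score"],2),r["bbox"])
o=monitor.get_obs(); print(o["t"],o["tcp_pos"],o["tcp_rot"],o["force"],manip.hold_point_z)
E
```

```text
pics
top jig 0.81 [191.8, 142.8, 74.6, 82.8] 227.0 184.0 [0.563 0.107 0.05 ]
top panel 0.77 [103.5, 192.2, 59.7, 74.5] 135.0 229.0 [0.422 0.389 0.05 ]
top panel 0.66 [353.5, 243.0, 81.5, 69.0] 393.0 277.0 [ 0.277 -0.396  0.05 ]
top panel 0.65 [273.3, 217.0, 61.4, 66.3] 303.0 250.0 [ 0.359 -0.127  0.05 ]
top panel 0.57 [208.6, 154.5, 40.9, 54.1] 228.0 182.0 [0.569 0.105 0.05 ]
top rest 0.68 [331.0, 178.2, 31.7, 28.4] 346.0 193.0 [ 0.534 -0.261  0.05 ]
top glue 0.72 [113.3, 144.6, 23.6, 24.1] 125.0 156.0 [0.652 0.433 0.05 ]
top mallet 0.57 [319.8, 108.2, 77.5, 33.2] 348.0 127.0 [ 0.751 -0.278  0.05 ]
top tray 0.8 [174.9, 100.1, 69.9, 29.1] 209.0 115.0 [0.788 0.167 0.05 ]
scene panel 0.93 [312.0, 141.3, 69.4, 43.1]
scene panel 0.66 [165.0, 156.7, 58.3, 38.0]
scene panel 0.56 [66.5, 156.2, 77.8, 38.8]
scene key 0.59 [143.3, 189.2, 21.3, 26.6]
scene glue 0.56 [375.9, 161.6, 25.3, 44.0]
scene glue 0.2 [147.9, 192.7, 18.8, 16.8]
0.6 [0.19647883 0.59329274 0.20543166] [ 2.21594727e-05  1.59205664e-01  9.87245438e-01 -4.22561237e-05] [-0.8148955  -0.00527704 -0.24943296] 0.0188
```

View pics/top.png

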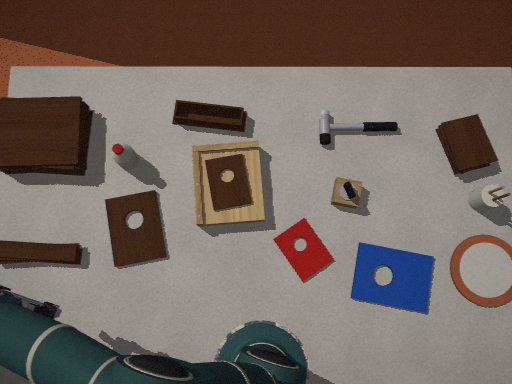

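View pics/scene.png

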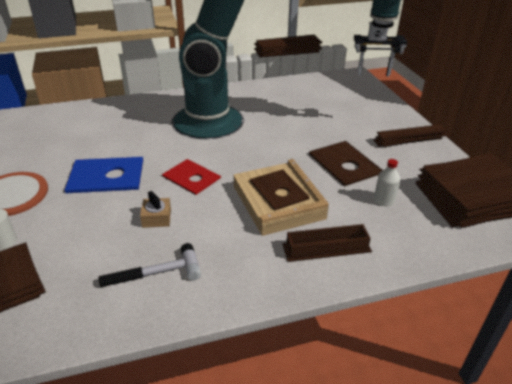

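Dark look-alikes with a hole: the one on the jig (228,182) and a larger loose one (135,229). The red (303,250) and blue (393,277) panels are excluded. The smaller dark panel, on the jig, is the one meant. I'll check it in a crop.

```bash
cat >> h.py <<'E'
from scipy.spatial.transform import Rotation as Ro
def tool():
    o=monitor.get_obs(); q=np.array(o["tcp_rot"]); return np.array(o["tcp_pos"]),Ro.from_quat(q[[1,2,3,0]]),o
def rel(p,yaw):
    """shift/turn to TCP p, pointing down, tool x axis at world yaw"""
    p0,R0,o=tool(); c,s=np.cos(yaw),np.sin(yaw)
    R1=Ro.from_matrix(np.array([[c,s,0],[s,-c,0],[0,0,-1]]))
    print("shift",R0.inv().apply(np.array(p)-p0).round(4),"turn",(R0.inv()*R1).as_rotvec().round(4))
E
python3 - <<'E'
from h import *
a=cv2.imread("pics/top.png")[130:235,180:375]; cv2.imwrite("pics/c1.png",cv2.resize(a,None,fx=4,fy=4,interpolation=cv2.INTER_CUBIC))
p,R,o=tool(); print(R.as_matrix().round(3),np.round(o["qpos"],3))
C=cal("wrist"); print("cam pos in tool",R.inv().apply(-C[1].T@C[2]-p).round(3), (R.inv().as_matrix()@C[1].T).round(2), C[0].round(0).tolist())
rel([0.5,0.1,0.33],np.pi)
rel([0.5,0.1,0.33],np.pi-.3)
E
```

```text
[[-0.949  0.314  0.   ]
 [ 0.314  0.949 -0.   ]
 [-0.    -0.    -1.   ]] [-1.293  0.417 -0.01   1.614  0.005  1.111 -0.053]
cam pos in tool [ 0.073  0.001 -0.177] [[-0.   -0.97 -0.25]
 [ 1.   -0.   -0.  ]
 [ 0.   -0.25  0.97]] [[329.0, 0.0, 261.0], [0.0, 329.0, 190.0], [0.0, 0.0, 1.0]]
shift [-0.4432 -0.3729 -0.1245] turn [-1.000e-04  0.000e+00 -3.198e-01]
shift [-0.4432 -0.3729 -0.1245] turn [-0.0001  0.0001 -0.0198]
```

View pics/c1.png

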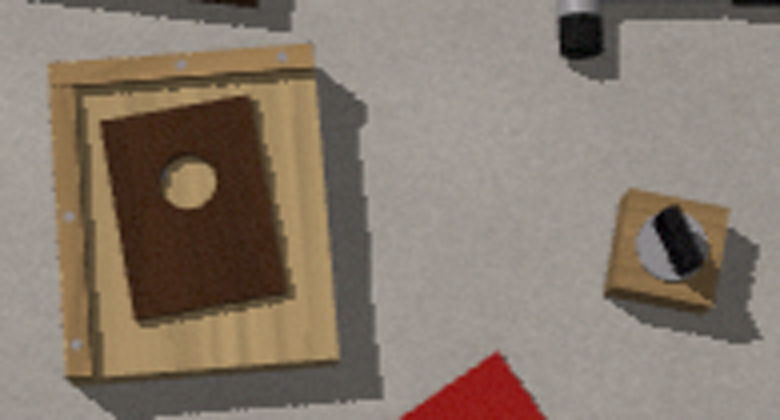

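The crop shows the smaller dark panel on the jig with its hole near the +x end. The fences are at the top and left of the crop. The key, with its black bar grip, stands in the rest at the right. Next I move over the jig for a close look.

Emit:
jog_arm:
  commands: [-1, -0.49, -0.357, -0.065, 0, 0, -0.32, -1, -0.49, -0.357, -0.065, 0, 0, -0.32, -1, -0.49, -0.357, -0.065, 0, 0, -0.32, -1, -0.49, -0.357, -0.065, 0, 0, -0.32, -1, -0.49, -0.357, -0.065, 0, 0, -0.32, -1, -0.49, -0.357, -0.065, 0, 0, -0.32, -1, -0.49, -0.357, -0.065, 0, 0, -0.32, -1, -0.49, -0.357, -0.065, 0, 0, -0.32, -1, -0.49, -0.357, -0.065, 0, 0, -0.32, -1, -0.49, -0.357, -0.065, 0, 0, -0.32, -1, -0.49, -0.357, -0.065, 0, 0, -0.32, -1, -0.49, -0.357, -0.065, 0, 0, -0.32, -1, -0.49, -0.357, -0.065, 0, 0, -0.32, -1, -0.49, -0.357, -0.065, 0, 0, -0.32, -1, -0.49, -0.357, -0.065, 0, 0, -0.32, -1, -0.49, -0.357, -0.065, 0, 0, -0.32, -1, -0.49, -0.357, -0.065, 0, 0, -0.32, -1, -0.49, -0.357, -0.065, 0, 0, -0.32]
  grip_force: 20

```text
t: 2.4
tcp_pos: [0.5491, 0.1011, 0.2705]
tcp_rot: [0.0, -0.001, 1.0, 0.0]
force: [-0.7, -0.6, 0.6]
gripper_width: 0.0006
finger_force: 0.0
```

```bash
python3 - <<'E'
from h import *
C=cal("wrist"); a=optics.camera("wrist"); cv2.imwrite("pics/w1.png",a)
for n,z in [("jig",.05),("panel",.06)]:
    for r in optics.silhouettes("wrist",n)[:2]:
        m=r["region"].astype(np.uint8); cs=max(cv2.findContours(m,0,2)[0],key=cv2.contourArea)
        W=ray(C,cs[:,0,:],z)[:,:2]; rc=cv2.minAreaRect((W*1000).astype(np.float32)); print(n,r["score"],r["bbox"],[np.round(v,1) for v in rc])
        print(cv2.boxPoints(rc).round(1).tolist())
p,R,o=tool(); print(o["t"],p,o["force"],o["qpos"],o["gripper_width"]); np.savez("w1.npz",K=C[0],R=C[1],t=C[2])
E
```

```text
jig 0.95 [166.3, 65.6, 187.6, 199.0] [array([566.3, 106.2]), array([251.4, 212.7]), np.float64(4.5)]
[[432.6000061035156, 202.39999389648438], [449.3999938964844, -9.699999809265137], [700.0, 10.100000381469727], [683.2999877929688, 222.10000610351562]]
panel 0.77 [423.4, 0.0, 87.1, 159.8] [array([447.4, 334.7]), array([176.2,  91.3]), np.float64(11.0)]
[[352.20001220703125, 362.70001220703125], [369.6000061035156, 273.1000061035156], [542.5999755859375, 306.6000061035156], [525.2000122070312, 396.20001220703125]]
panel 0.75 [203.0, 107.0, 120.9, 143.6] [array([567.7, 103.6]), array([159.6, 119.2]), np.float64(10.7)]
[[478.29998779296875, 147.39999389648438], [500.29998779296875, 30.299999237060547], [657.2000122070312, 59.79999923706055], [635.0999755859375, 176.89999389648438]]
2.55 [0.54931656 0.10063413 0.27053316] [ 0.22033409 -0.57862304 -0.70667141] [-0.47629321  0.246363    0.28845631  1.71146284 -0.07461561  1.19440222
  1.40279321] 0.0006907352041289895
```

View pics/w1.png

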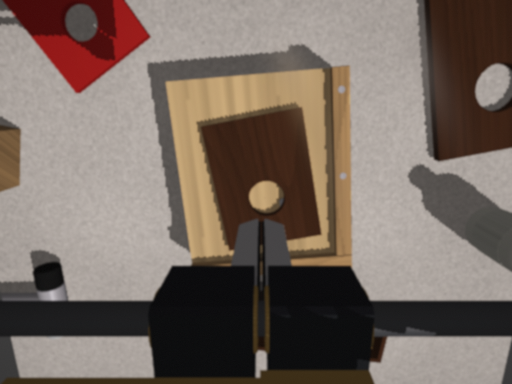

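The wrist view (inverted, +x down) shows the panel (hole at about 266,196) on the jig, with the fence at the right (+y). The 160x119 and 251x213 mm fits agree with the given sizes. Now a quick check of the hole's position.

```bash
python3 - <<'E'
from h import *
z=np.load("w1.npz"); C=(z["K"],z["R"],z["t"]); print(ray(C,[266,196],.06),ray(C,[266,199],.06))
rel([.5874,.1073,.085],np.pi+.0785)
E
```

```text
[[0.5852684  0.10761583 0.06      ]] [[0.58909723 0.10763505 0.06      ]]
shift [-0.0381  0.0066  0.1855] turn [-0.      0.0001 -0.0779]
```

Emit:
jog_arm:
  commands: [-1, -0.038, 0.0066, 0.05, 0, 0, -0.078, -1, -0.038, 0.0066, 0.1, 0, 0, -0.078, -1, -0.038, 0.0066, 0.15, 0, 0, -0.078, -1, -0.038, 0.0066, 0.185, 0, 0, -0.078, -1, -0.038, 0.0066, 0.185, 0, 0, -0.078, -1, -0.038, 0.0066, 0.2, 0, 0, -0.078, -1, -0.038, 0.0066, 0.21, 0, 0, -0.078, -1, -0.038, 0.0066, 0.216, 0, 0, -0.078, -1, -0.038, 0.0066, 0.216, 0, 0, -0.078]

```text
t: 3.45
tcp_pos: [0.5876, 0.107, 0.0548]
tcp_rot: [0.0, -0.039, 0.999, 0.0]
force: [0.1, -0.5, -0.7]
gripper_width: 0.0006
finger_force: 0.0
```

Emit:
jog_arm:
  commands: [-1, 0, 0.006, 0, 0, 0, 0, -1, 0, 0.012, 0, 0, 0, 0, -1, 0, 0.016, 0, 0, 0, 0, -1, 0, 0.02, 0, 0, 0, 0, -1, 0, 0.024, 0, 0, 0, 0, -1, 0, 0.026, 0, 0, 0, 0, -1, 0, 0.028, 0, 0, 0, 0, -1, 0, 0.028, 0, 0, 0, 0]

```text
t: 4.25
tcp_pos: [0.5853, 0.1351, 0.0545]
tcp_rot: [0.0, -0.039, 0.999, -0.0]
force: [0.7, 0.2, 0.7]
gripper_width: 0.0003
finger_force: 1.0
```

Emit:
jog_arm:
  commands: [-1, 0, 0.002, 0, 0, 0, 0, -1, 0, 0.002, 0, 0, 0, 0]

```text
t: 4.45
tcp_pos: [0.585, 0.1368, 0.0545]
tcp_rot: [-0.0, -0.039, 0.999, -0.0]
force: [-0.5, -2.0, 2.5]
gripper_width: 0.0005
finger_force: 1.5
```

Emit:
jog_arm:
  commands: [-1, 0, 0.002, 0, 0, 0, 0, -1, 0, 0.002, 0, 0, 0, 0]

```text
t: 4.65
tcp_pos: [0.5847, 0.1391, 0.0543]
tcp_rot: [-0.0, -0.039, 0.999, -0.0]
force: [-0.8, -1.0, 1.5]
gripper_width: 0.0004
finger_force: 1.3
```

Emit:
jog_arm:
  commands: [-1, 0, 0.002, 0, 0, 0, 0, -1, 0, 0.002, 0, 0, 0, 0]

```text
t: 4.85
tcp_pos: [0.5846, 0.1412, 0.0544]
tcp_rot: [-0.0, -0.039, 0.999, 0.0]
force: [0.2, -1.8, 0.8]
gripper_width: 0.0003
finger_force: 0.8
```

Emit:
jog_arm:
  commands: [-1, 0, 0.002, 0, 0, 0, 0, -1, 0, 0.002, 0, 0, 0, 0]

```text
t: 5.05
tcp_pos: [0.5845, 0.1432, 0.0544]
tcp_rot: [-0.0, -0.039, 0.999, 0.0]
force: [-0.1, -1.2, 0.6]
gripper_width: 0.0003
finger_force: 0.7
```

Emit:
jog_arm:
  commands: [-1, 0, 0.002, 0, 0, 0, 0, -1, 0, 0.002, 0, 0, 0, 0]

```text
t: 5.25
tcp_pos: [0.5844, 0.1442, 0.0545]
tcp_rot: [-0.0, -0.039, 0.999, -0.0]
force: [-2.2, -4.8, 2.7]
gripper_width: 0.0004
finger_force: 3.0
```

Emit:
jog_arm:
  commands: [-1, 0, 0.002, 0, 0, 0, 0, -1, 0, 0.002, 0, 0, 0, 0]

```text
t: 5.45
tcp_pos: [0.5843, 0.1448, 0.0545]
tcp_rot: [-0.0, -0.038, 0.999, -0.001]
force: [-1.7, -11.8, 4.4]
gripper_width: 0.0001
finger_force: 5.9
```

```bash
python3 - <<'E'
from h import *
a=optics.camera("wrist"); b=optics.camera("top")
cv2.imwrite("pics/w2.png",np.hstack([cv2.resize(a,None,fx=.8,fy=.8),cv2.resize(b[130:235,180:280],(307,307))[:307]]) if 0 else a)
p,R,o=tool(); print(o["t"],p,o["force"])
E
```

```text
5.55 [0.58428509 0.14475633 0.05449344] [ -0.67068966 -12.04430728   4.28370213]
```

View pics/w2.png

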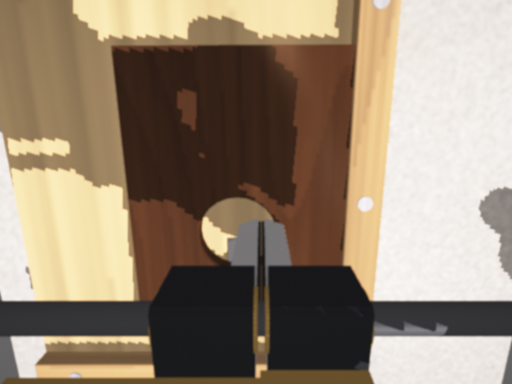

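The panel's edge (column 350 in the picture) lies on the y fence, with about 12 N of contact. Next I recentre the finger in the hole and push towards the +x fence.

Emit:
jog_arm:
  commands: [-1, 0, -0.01, 0, 0, 0, 0, -1, -0.006, -0.01, 0, 0, 0, 0, -1, -0.012, -0.01, 0, 0, 0, 0, -1, -0.016, -0.01, 0, 0, 0, 0, -1, -0.02, -0.01, 0, 0, 0, 0, -1, -0.024, -0.01, 0, 0, 0, 0, -1, -0.028, -0.01, 0, 0, 0, 0, -1, -0.03, -0.01, 0, 0, 0, 0, -1, -0.032, -0.01, 0, 0, 0, 0]

```text
t: 6.45
tcp_pos: [0.6171, 0.1394, 0.0544]
tcp_rot: [-0.0, -0.039, 0.999, -0.0]
force: [-2.0, -3.7, 0.7]
gripper_width: 0.0007
finger_force: 1.5
```

Emit:
jog_arm:
  commands: [-1, -0.002, 0, 0, 0, 0, 0, -1, -0.002, 0, 0, 0, 0, 0]

```text
t: 6.65
tcp_pos: [0.6188, 0.1395, 0.0544]
tcp_rot: [-0.0, -0.039, 0.999, -0.0]
force: [-3.2, -2.9, 1.0]
gripper_width: 0.0007
finger_force: 2.3
```

Emit:
jog_arm:
  commands: [-1, -0.002, 0, 0, 0, 0, 0, -1, -0.002, 0, 0, 0, 0, 0]

```text
t: 6.85
tcp_pos: [0.6195, 0.1396, 0.0541]
tcp_rot: [-0.002, -0.039, 0.999, -0.0]
force: [-11.0, -3.6, 6.7]
gripper_width: 0.0004
finger_force: 6.5
```

Emit:
jog_arm:
  commands: [-1, -0.002, 0, 0, 0, 0, 0, -1, -0.002, 0, 0, 0, 0, 0]

```text
t: 7.05
tcp_pos: [0.62, 0.1396, 0.0538]
tcp_rot: [-0.003, -0.039, 0.999, -0.0]
force: [-21.7, -4.0, 12.9]
gripper_width: 0.0002
finger_force: 11.9
```

Emit:
jog_arm:
  commands: [-1, 0.003, 0, 0, 0, 0, 0, -1, 0.003, 0.003, 0, 0, 0, 0, -1, 0.003, 0.004, 0, 0, 0, 0, -1, 0.003, 0.004, 0, 0, 0, 0]

```text
t: 7.45
tcp_pos: [0.6187, 0.141, 0.0542]
tcp_rot: [-0.001, -0.038, 0.999, -0.001]
force: [-8.2, -13.9, 7.1]
gripper_width: 0.0005
finger_force: 8.1
```

Emit:
jog_arm:
  commands: [-1, 0.003, -0.004, 0, 0, 0, 0, -1, 0.012, -0.01, 0, 0, 0, 0, -1, 0.012, -0.01, 0, 0, 0, 0, -1, 0.012, -0.01, -0.01, 0, 0, 0, -1, 0.012, -0.01, -0.02, 0, 0, 0, -1, 0.03, -0.04, -0.07, 0, 0, 0, -1, 0.05, -0.06, -0.12, 0, 0, 0, -1, 0.07, -0.08, -0.17, 0, 0, 0, 1, 0.07, -0.08, -0.2, 0, 0, 0, 1, 0.07, -0.08, -0.22, 0, 0, 0, 1, 0.07, -0.08, -0.22, 0, 0, 0]

```text
t: 8.55
tcp_pos: [0.5576, 0.0584, 0.2795]
tcp_rot: [0.004, -0.039, 0.999, 0.001]
force: [0.9, -0.7, -1.3]
gripper_width: 0.0211
finger_force: 0.0
```

```bash
cat > m.py <<'E'
from h import *
import sys
C=cal("wrist"); a=optics.camera("wrist"); cv2.imwrite("pics/"+sys.argv[1]+".png",a)
for n,z in [("jig",.05),("panel",.06)]:
    for r in optics.silhouettes("wrist",n)[:2]:
        m=r["region"].astype(np.uint8); cs=max(cv2.findContours(m,0,2)[0],key=cv2.contourArea)
        W=ray(C,cs[:,0,:],z)[:,:2]; rc=cv2.minAreaRect((W*1000).astype(np.float32)); print(n,r["score"],r["bbox"],[np.round(v,1) for v in rc]); print(cv2.boxPoints(rc).round(1).tolist())
p,R,o=tool(); print(o["t"],p,o["force"],o["qpos"]); np.savez(sys.argv[1]+".npz",K=C[0],R=C[1],t=C[2])
E
python3 m.py w3
```

```text
jig 0.58 [213.0, 67.0, 180.5, 199.6] [array([568. , 106.5]), array([255.3, 215.6]), np.float64(4.7)]
[[431.8999938964844, 203.39999389648438], [449.5, -11.399999618530273], [704.0, 9.5], [686.4000244140625, 224.39999389648438]]
panel 0.84 [69.4, 1.0, 124.0, 69.9] [array([400.7, -95.1]), array([ 87.6, 107.7]), np.float64(34.5)]
[[334.1000061035156, -75.5], [395.1000061035156, -164.1999969482422], [467.29998779296875, -114.5999984741211], [406.20001220703125, -25.899999618530273]]
panel 0.8 [459.0, 0.0, 51.3, 165.7] [array([446.3, 313. ]), array([186.6,  63.3]), np.float64(11.8)]
[[348.5, 324.79998779296875], [361.5, 262.8999938964844], [544.0999755859375, 301.1000061035156], [531.0999755859375, 363.1000061035156]]
8.7 [0.55589816 0.05865494 0.27425663] [-0.04469819 -0.05730711  0.01322067] [-0.41062107  0.24537292  0.30126795  1.7052159  -0.07735577  1.20290083
  1.55944048]
```

View pics/w3.png

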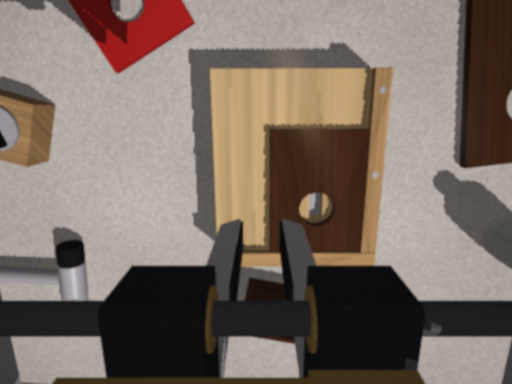

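The panel (columns 268–366, rows 127–252) sits against both fences, and the slot shows through its hole at (316,208). Now to measure it from the pixels.

```bash
python3 - <<'E'
from h import *
z=np.load("w3.npz"); C=(z["K"],z["R"],z["t"]); a=cv2.imread("pics/w3.png")
g=a.max(2); m=np.zeros_like(g); m[115:258,250:366]=(g[115:258,250:366]<115); print(a[180,300],a[100,300],a[252,330],a[150,369])
m=cv2.morphologyEx(m,cv2.MORPH_OPEN,np.ones((3,3),np.uint8))
cs,h=cv2.findContours(m,cv2.RETR_CCOMP,cv2.CHAIN_APPROX_NONE)
for c,hh in zip(cs,h[0]):
    A=cv2.contourArea(c)
    if A>300:
        W=(ray(C,c[:,0,:],.06)[:,:2]*1000).astype(np.float32); print(A,hh[3],cv2.boundingRect(c),[np.round(v,1) for v in cv2.minAreaRect(W)],[np.round(v,1) for v in cv2.fitEllipse(W)])
# edge lines: panel near(-x) edge and -y edge; jig -x edge and -y edge, sub-pixel by gradient
G=cv2.GaussianBlur(a,(3,3),0).max(2).astype(float)
def line(rows,cols,axis,zz):
    P=[]
    if axis==0:
        for c in cols: d=np.abs(np.diff(G[rows[0]:rows[1],c])); P.append((c,rows[0]+(d*np.arange(len(d))).sum()/d.sum()+.5))
    else:
        for r in range(*rows): d=np.abs(np.diff(G[r,cols[0]:cols[1]])); P.append((cols[0]+(d*np.arange(len(d))).sum()/d.sum()+.5,r))
    W=ray(C,P,zz)[:,:2].astype(np.float32); vx,vy,x,y=cv2.fitLine(W,cv2.DIST_HUBER,0,.01,.01).ravel(); return np.degrees(np.arctan2(vy,vx)).round(2),(float(x),float(y))
print("panel -x",line((121,134),range(275,355),0,.06)); print("panel -y",line((140,215),(262,275),1,.06))
print("jig -x",line((63,75),range(220,360),0,.05)); print("fence y inner top",line((80,120),(366,380),1,.062)); print("fence y outer",line((85,240),(376,396),1,.062))
E
```

```text
[23 36 62] [113 156 185] [45 69 93] [ 61  92 120]
12649.0 -1 (250, 115, 116, 143) [array([585.6, 119.4]), array([183.1, 145.1]), np.float64(4.4)] [array([590.6, 126.5]), array([149.3, 203.2]), np.float64(87.0)]
330.5 0 (298, 192, 19, 28) [array([604.5, 121.1]), array([20.8, 36.6]), np.float64(70.3)] [array([605.6, 120.8]), array([20. , 37.2]), np.float64(76.2)]
panel -x (np.float32(-85.12), (0.5055696964263916, 0.12239887565374374))
panel -y (np.float32(4.62), (0.5693124532699585, 0.0655597597360611))
jig -x (np.float32(-85.42), (0.44491028785705566, 0.06250971555709839))
fence y inner top (np.float32(5.37), (0.47255975008010864, 0.1818491667509079))
fence y outer (np.float32(9.32), (0.5146856307983398, 0.2027169167995453))
```

```bash
python3 - <<'E'
from h import *
z=np.load("w3.npz"); C=(z["K"],z["R"],z["t"]); a=cv2.imread("pics/w3.png")
print(a[119:134,320,2].tolist()); print(a[170,258:278,2].tolist()); print(a[190:228,316,2].tolist()); print(a[208,294:340,2].tolist()); print(a[62:75,300,2].tolist()); print(a[245:270,340].tolist());print(a[160,360:395,2].tolist())
cv2.imwrite("pics/c3.png",cv2.resize(a[110:275,255:400],None,fx=3.6,fy=3.6,interpolation=cv2.INTER_NEAREST))
E
```

```text
[170, 170, 169, 164, 146, 122, 106, 101, 97, 91, 82, 79, 81, 81, 80]
[199, 198, 199, 199, 199, 185, 153, 118, 104, 100, 93, 77, 65, 60, 62, 64, 64, 65, 63, 62]
[68, 69, 77, 91, 97, 95, 93, 92, 92, 92, 93, 91, 87, 81, 79, 80, 80, 80, 80, 80, 79, 80, 80, 82, 84, 88, 88, 88, 85, 81, 80, 77, 62, 41, 34, 44, 58, 65]
[60, 61, 58, 61, 92, 144, 178, 188, 189, 188, 189, 188, 189, 192, 190, 178, 163, 153, 142, 128, 105, 87, 80, 80, 79, 77, 83, 110, 149, 173, 173, 157, 134, 112, 96, 92, 93, 84, 60, 44, 49, 59, 62, 63, 64, 66]
[103, 104, 105, 106, 107, 124, 157, 179, 186, 186, 186, 185, 186]
[[27, 41, 69], [27, 41, 69], [26, 41, 69], [27, 41, 69], [27, 41, 70], [25, 39, 67], [28, 43, 68], [46, 68, 93], [70, 104, 136], [87, 128, 164], [91, 134, 172], [92, 135, 172], [88, 131, 167], [85, 127, 162], [86, 126, 162], [89, 131, 166], [93, 137, 175], [96, 141, 178], [95, 140, 178], [87, 128, 164], [64, 94, 122], [36, 50, 65], [18, 20, 24], [14, 12, 12], [14, 14, 13]]
[57, 56, 56, 57, 58, 58, 58, 74, 112, 142, 154, 161, 162, 161, 161, 165, 171, 172, 172, 171, 171, 175, 177, 179, 181, 184, 182, 181, 179, 180, 181, 183, 184, 185, 184]
```

View pics/c3.png

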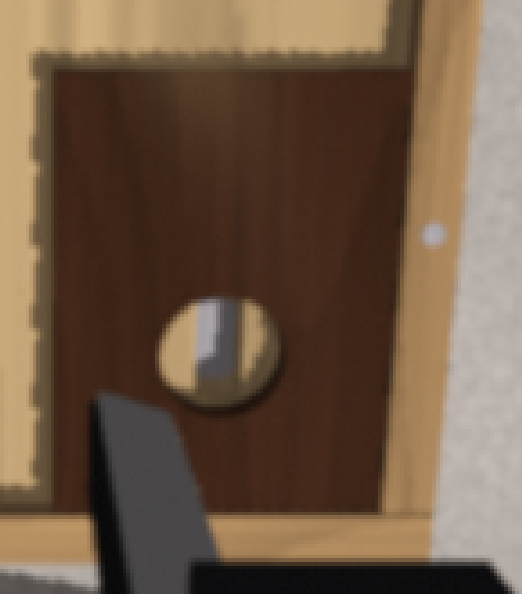

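```bash
python3 - <<'E'
from h import *
z=np.load("w3.npz"); C=(z["K"],z["R"],z["t"])
P=lambda u,v,h:(ray(C,[u,v],h)[0,:2]*1000).round(1)
print("hole L,R",P(298.3,208,.06),P(332,208,.06),"near,far",P(316,192.7,.06),P(316,223,.06))
print("panel -x",P(320,128.6,.06),"-y",P(268.7,170,.06),"+y",P(367.3,160,.06),"+x",P(340,252,.06),"fence +x top inner",P(340,252.5,.062),"outer",P(340,265.3,.062),"jig -x",P(300,68,.05),"slot",P(310,195,.05),P(322,195,.05))
E
```

```text
hole L,R [609.9 110.4] [606.6 153. ] near,far [588.2 130.3] [628.3 135.2]
panel -x [509.2 125.5] -y [563.9  68.9] +y [542.2 187.6] +x [666.2 171.6] fence +x top inner [666.  171.1] outer [684.3 173.7] jig -x [442.5  95.5] slot [594.4 124.9] [593.3 140.3]
```

The crop shows no gap at either fence, and the measured edges (677.9 against 677.7 mm) agree: the panel is flush. The socket is at about (0.609, 0.133), jig yaw 4.65°. On to the key.

Emit:
jog_arm:
  commands: [1, 0.061, -0.315, 0, 0, 0, -0.27, 1, 0.061, -0.315, 0, 0, 0, -0.27, 1, 0.061, -0.315, 0, 0, 0, -0.27, 1, 0.061, -0.315, 0, 0, 0, -0.27, 1, 0.061, -0.315, 0, 0, 0, -0.27, 1, 0.061, -0.315, 0, 0, 0, -0.27, 1, 0.061, -0.315, 0, 0, 0, -0.27, 1, 0.061, -0.315, 0, 0, 0, -0.27, 1, 0.061, -0.315, 0, 0, 0, -0.27, 1, 0.061, -0.315, 0, 0, 0, -0.27]

```text
t: 9.7
tcp_pos: [0.5202, -0.2591, 0.2738]
tcp_rot: [-0.0, -0.174, 0.985, 0.0]
force: [0.0, 0.5, 0.3]
gripper_width: 0.0939
finger_force: 0.0
```

```bash
python3 - <<'E'
from h import *
C=cal("wrist"); a=optics.camera("wrist"); cv2.imwrite("pics/k1.png",a)
for n,z in [("key",.07),("rest",.045)]:
    for r in optics.silhouettes("wrist",n)[:2]: print(n,r["score"],r["bbox"])
p,R,o=tool(); print(o["t"],p,o["force"],o["qpos"]); np.savez("k1.npz",K=C[0],R=C[1],t=C[2])
E
```

```text
key 0.92 [225.1, 153.0, 46.2, 49.2]
key 0.34 [392.0, 171.7, 119.8, 170.1]
rest 0.88 [206.8, 130.8, 84.2, 86.6]
9.85 [ 0.52023909 -0.25933001  0.27434783] [-0.11238957 -0.11644792 -0.45878357] [ 0.05179574  0.30037487  0.44850468  1.65473409 -0.13730487  1.21798561
  2.45106209]
```

View pics/k1.png

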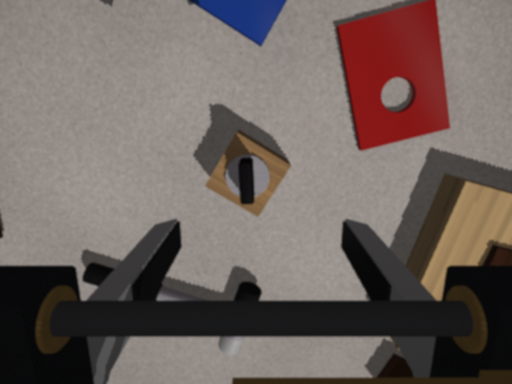

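```bash
python3 - <<'E'
from h import *
z=np.load("k1.npz"); C=(z["K"],z["R"],z["t"]); a=cv2.imread("pics/k1.png")
m=np.zeros(a.shape[:2],np.uint8); m[148:210,220:275]=a.max(2)[148:210,220:275]<60
c=max(cv2.findContours(m,0,1)[0],key=cv2.contourArea); print(cv2.boundingRect(c),a[180:183,244:252].max(2).tolist())
for zz in (.089,.07): W=(ray(C,c[:,0,:],zz)[:,:2]*1000).astype(np.float32); r=cv2.minAreaRect(W); print(zz,[np.round(v,1) for v in r])
hsv=cv2.cvtColor(a,cv2.COLOR_BGR2HSV); f=np.zeros_like(m); f[148:210,220:275]=((hsv[...,1]<45)[148:210,220:275])
f|=m; c=cv2.convexHull(max(cv2.findContours(f,0,1)[0],key=cv2.contourArea)); W=(ray(C,c[:,0,:],.051)[:,:2]*1000).astype(np.float32)
print("flange",[np.round(v,1) for v in cv2.fitEllipse(W)],cv2.minEnclosingCircle(W))
cc=-C[1].T@C[2]; print("cam",cc.round(3))
np.set_printoptions(linewidth=200); print(a[150:208:2,238:262:2,2])
rel([.534,-.26,.15],np.pi+.35)
E
```

```text
(237, 157, 17, 47) [[17, 16, 16, 17, 19, 18, 17, 18], [15, 17, 15, 17, 19, 18, 18, 17], [16, 17, 17, 18, 19, 19, 18, 16]]
0.089 [array([ 536.1, -272. ]), array([53.6, 17.5]), np.float64(22.2)]
0.07 [array([ 540.5, -271.4]), array([56.4, 18.4]), np.float64(22.2)]
flange [array([ 541.9, -269.5]), array([53.8, 63.1]), np.float64(106.2)] ((542.603271484375, -268.1302185058594), 31.656198501586914)
cam [ 0.452 -0.284  0.451]
[[ 63  63  63  63  67 110 134 134 134 130 128 128]
 [ 62  63  62  61  62  77 105 103 127 134 133 131]
 [ 63  64  62  61  60  62  69  70  81 115 133 140]
 [ 63  65  62  62  62  62  74 110 104  93  99 126]
 [ 66  53  29  23  25  23  36  95 128 127 106  88]
 [ 62  30   5   3   2   4   8  60 126 132 129 116]
 [ 54  16   5   8   7   8   8  56 127 132 132 132]
 [ 41  12  11  12  14  14  12  56 127 134 133 133]
 [ 41  14  14  16  16  17  15  53 128 135 134 134]
 [ 42  13  14  15  15  18  15  53 127 135 134 135]
 [ 43  14  15  15  16  16  16  45 122 136 135 134]
 [ 44  15  14  15  16  16  15  39 115 135 134 132]
 [ 46  14  13  16  15  17  17  37 115 135 135 135]
 [ 48  15  14
[... 166 characters left out ...]
 17  23 103 135 135 134]
 [ 59  21  13  14  17  19  19  23 104 136 136 136]
 [ 66  21  14  14  18  19  19  20 100 133 133 133]
 [ 95  25  14  16  18  19  20  19 101 136 135 136]
 [112  39  14  15  17  19  21  19 101 135 136 134]
 [124  54  13  16  17  19  20  19  88 130 130 133]
 [122  54  13  15  16  20  21  17  83 131 134 138]
 [124  62  15  16  18  20  20  21 102 141 138 137]
 [124  66  15  16  18  20  22  22 100 135 134 136]
 [124  74  15  17  18  20  23  23  95 131 132 133]
 [124  90  27  20  21  23  28  44 106 124 128 131]
 [130 118  89  89  91  93  96 106 128 130 126 124]
 [146 135 125 124 124 124 125 127 127 129 131 129]]
shift [-0.0127 -0.0054  0.1243] turn [ 0.0003 -0.     -0.0001]
```

The grip (columns 238–254, rows 161–203) is upright, at about (0.538, −0.271), yaw 22°. Descend and grasp.

Emit:
jog_arm:
  commands: [1, -0.0126, -0.0173, 0.05, 0, 0, -0.034, 1, -0.0126, -0.0173, 0.1, 0, 0, -0.034, 1, -0.0126, -0.0173, 0.15, 0, 0, -0.034, 1, -0.0126, -0.0173, 0.19, 0, 0, -0.034, 1, -0.0126, -0.0173, 0.21, 0, 0, -0.034, 1, -0.0126, -0.0173, 0.218, 0, 0, -0.034, 1, -0.0126, -0.0173, 0.218, 0, 0, -0.034, 1, -0.0126, -0.0173, 0.218, 0, 0, -0.034, -0.66, -0.0126, -0.0173, 0.218, 0, 0, -0.034, -0.66, -0.0126, -0.0173, 0.218, 0, 0, -0.034, -1, -0.0126, -0.0173, 0.218, 0, 0, -0.034, -1, -0.0126, -0.0173, 0.218, 0, 0, -0.034, -1, -0.0126, -0.0173, 0.218, 0, 0, -0.034, -1, -0.0126, -0.0173, 0.218, 0, 0, -0.034, -1, -0.0126, -0.0173, 0.218, 0, 0, -0.034]
  grip_force: 40

```text
t: 11.35
tcp_pos: [0.5376, -0.2724, 0.0565]
tcp_rot: [-0.0, -0.19, 0.982, -0.0]
force: [-0.0, 0.9, -0.1]
gripper_width: 0.0415
finger_force: 0.0
```

Emit:
jog_arm:
  commands: [-1, 0, 0, 0, 0, 0, 0, -1, 0, 0, 0, 0, 0, 0, -1, 0, 0, 0, 0, 0, 0, -1, 0, 0, 0, 0, 0, 0, -1, 0, 0, 0, 0, 0, 0, -1, 0, 0, 0, 0, 0, 0]
  grip_force: 50

```text
t: 11.95
tcp_pos: [0.5376, -0.2723, 0.0565]
tcp_rot: [-0.0, -0.19, 0.982, 0.0]
force: [0.7, 0.9, 1.1]
gripper_width: 0.0155
finger_force: 50.0
```

Emit:
jog_arm:
  commands: [-1, 0, 0, -0.03, 0, 0, 0, -1, 0, 0, -0.07, 0, 0, 0, -1, 0, 0, -0.11, 0, 0, 0, -1, -0.022, 0.035, -0.11, 0, 0, 0.03, -1, -0.055, 0.088, -0.11, 0, 0, 0.08, -1, -0.085, 0.137, -0.11, 0, 0, 0.12, -1, -0.115, 0.185, -0.11, 0, 0, 0.16, -1, -0.145, 0.233, -0.11, 0, 0, 0.2, -1, -0.175, 0.281, -0.11, 0, 0, 0.24, -1, -0.2, 0.321, -0.11, 0, 0, 0.28, -1, -0.2175, 0.3495, -0.11, 0, 0, 0.301, -1, -0.2175, 0.3495, -0.11, 0, 0, 0.301, -1, -0.2175, 0.3495, -0.11, 0, 0, 0.301, -1, -0.2175, 0.3495, -0.11, 0, 0, 0.301]

```text
t: 13.35
tcp_pos: [0.6089, 0.1327, 0.1662]
tcp_rot: [-0.0, -0.041, 0.999, -0.0]
force: [0.7, 0.2, -2.2]
gripper_width: 0.0157
finger_force: 50.0
```

```bash
python3 - <<'E'
from h import *
C=cal("wrist"); a=optics.camera("wrist"); cv2.imwrite("pics/k2.png",a)
p,R,o=tool(); print(o["t"],p,o["tcp_rot"],o["force"],o["qpos"].round(2)); np.savez("k2.npz",K=C[0],R=C[1],t=C[2])
# predicted pixels if key is centred: flange rim & grip top ends
org=p+R.apply([0,0,.0115]); 
for n,v in [("org",[0,0,0]),("flange near",[.028,0,-.006]),("flange far",[-.028,0,-.006]),("fl +y",[0,.028,-.006]),("fl -y",[0,-.028,-.006]),("grip top near",[.025,0,-.044]),("foot near",[.017,0,.033])]: print(n,proj(C,org+R.apply(v)).round(1)[0])
S=np.array([.6091,.1328,.06]); ex=np.array([.9967,.0811,0]); ey=np.array([-.0811,.9967,0])
for n,v in [("hole",S),("-x",S-.022*ex),("+y",S+.022*ey),("-y",S-.022*ey)]: print(n,proj(C,v).round(1)[0])
E
```

```text
13.4 [0.6090295  0.13180306 0.16635927] [-8.66654838e-05 -4.00726671e-02  9.99196702e-01 -3.54107727e-04] [ 0.26598203 -0.01885052 -1.86864669] [-0.54  0.47  0.37  1.67 -0.19  1.04  1.54]
org [259.1 227.4]
flange near [259.  185.2]
flange far [259.1 273.6]
fl +y [306.2 231.1]
fl -y [211.9 231. ]
grip top near [258.5 211.2]
foot near [259.4 187.2]
hole [260.9 188.9]
-x [260.9 164.5]
+y [285.6 188.9]
-y [236.2 188.9]
```

View pics/k2.png

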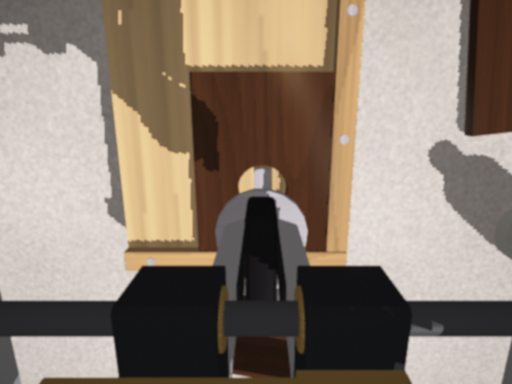

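In this picture the key hangs upright. The flange spans columns 217–308 with its near rim at about row 188. Hole and slot show directly behind it, at columns 238–286. Now to refine the offset numerically.

```bash
python3 - <<'E'
from h import *
from scipy.optimize import least_squares
z=np.load("k2.npz"); C=(z["K"],z["R"],z["t"]); a=cv2.imread("pics/k2.png"); r=a[...,2].astype(int)
for x in (252,256,270,274,278): print("col",x,r[160:202,x].tolist())
for y in (222,231): print("row",y,r[y,208:226].tolist(),r[y,298:316].tolist())
for y in (178,184): print("row",y,r[y,232:292].tolist())
p=np.array([.60903,.1318,.16636]); 
E
```

```text
col 252 [81, 81, 81, 81, 81, 86, 118, 175, 214, 229, 230, 231, 231, 231, 232, 232, 232, 231, 231, 231, 231, 231, 231, 230, 231, 231, 231, 226, 198, 148, 109, 101, 105, 107, 108, 99, 72, 36, 14, 10, 10, 11]
col 256 [79, 79, 79, 78, 81, 88, 99, 104, 114, 142, 174, 193, 199, 199, 199, 199, 199, 198, 199, 198, 199, 199, 199, 199, 198, 198, 198, 187, 152, 110, 98, 103, 106, 108, 107, 99, 71, 35, 14, 12, 12, 11]
col 270 [77, 78, 78, 78, 77, 79, 90, 107, 118, 119, 118, 117, 117, 119, 120, 119, 119, 118, 120, 119, 118, 115, 113, 112, 113, 113, 113, 113, 108, 103, 119, 163, 192, 202, 201, 187, 145, 80, 29, 12, 10, 11]
col 274 [89, 88, 88, 88, 88, 87, 92, 120, 166, 200, 216, 219, 220, 220, 220, 220, 220, 221, 220, 221, 220, 220, 220, 220, 220, 220, 220, 220, 218, 202, 161, 130, 156, 191, 205, 206, 197, 179, 153, 116, 77, 54]
col 278 [84, 84, 84, 84, 84, 84, 84, 84, 83, 91, 116, 145, 163, 170, 169, 164, 162, 180, 203, 212, 213, 212, 207, 204, 202, 202, 202, 202, 189, 159, 123, 102, 106, 142, 181, 200, 200, 197, 196, 196, 197, 197]
row 222 [82, 81, 83, 83, 82, 82, 83, 85, 89, 97, 103, 106, 105, 
[... 170 characters left out ...]
4, 103, 101, 98, 94, 93] [125, 167, 194, 202, 203, 203, 203, 205, 200, 161, 106, 80, 78, 80, 80, 80, 79, 80]
row 178 [77, 74, 73, 72, 71, 68, 83, 129, 182, 215, 225, 226, 226, 225, 224, 224, 225, 226, 228, 230, 231, 224, 208, 199, 199, 199, 199, 202, 205, 206, 192, 157, 118, 104, 104, 104, 104, 105, 120, 151, 191, 215, 220, 218, 214, 210, 203, 185, 153, 126, 117, 107, 92, 82, 80, 80, 80, 79, 77, 77]
row 184 [77, 75, 73, 71, 77, 104, 158, 205, 225, 228, 227, 227, 226, 225, 224, 224, 224, 226, 227, 230, 231, 222, 207, 199, 198, 199, 199, 202, 205, 203, 188, 152, 115, 104, 104, 103, 104, 103, 113, 146, 189, 214, 220, 218, 215, 213, 202, 170, 131, 117, 120, 124, 121, 100, 77, 72, 77, 79, 78, 78]
```

Emit:
jog_arm:
  commands: [-1, 0.002, 0, 0.03, 0, 0, 0, -1, 0.002, 0, 0.055, 0, 0, 0, -1, 0.002, 0, 0.066, 0, 0, 0, -1, 0.002, 0, 0.07, 0, 0, 0, -1, 0.002, 0, 0.07, 0, 0, 0]

```text
t: 13.9
tcp_pos: [0.6074, 0.1322, 0.0969]
tcp_rot: [0.0, -0.04, 0.999, -0.0]
force: [0.1, -0.1, -1.5]
gripper_width: 0.0157
finger_force: 50.0
```

Emit:
jog_arm:
  commands: [-1, 0, 0, 0.003, 0, 0, 0, -1, 0, 0, 0.005, 0, 0, 0, -1, 0, 0, 0.005, 0, 0, 0]

```text
t: 14.2
tcp_pos: [0.6072, 0.1329, 0.0917]
tcp_rot: [0.0, -0.041, 0.999, 0.0]
force: [0.4, -0.8, -2.5]
gripper_width: 0.0156
finger_force: 50.0
```

Emit:
jog_arm:
  commands: [-1, 0, 0, 0.003, 0, 0, 0, -1, 0, 0, 0.006, 0, 0, 0, -1, 0, 0, 0.008, 0, 0, 0, -1, 0, 0, 0.008, 0, 0, 0]

```text
t: 14.6
tcp_pos: [0.6071, 0.1329, 0.0833]
tcp_rot: [-0.0, -0.041, 0.999, -0.0]
force: [-2.0, -0.1, 2.9]
gripper_width: 0.0157
finger_force: 50.0
```

Emit:
jog_arm:
  commands: [-1, 0, 0, 0.003, 0, 0, 0, -1, 0, 0, 0.006, 0, 0, 0, -1, 0, 0, 0.008, 0, 0, 0, -1, 0, 0, 0.008, 0, 0, 0]

```text
t: 15.0
tcp_pos: [0.6072, 0.1328, 0.0753]
tcp_rot: [0.0, -0.041, 0.999, -0.0]
force: [-2.9, -0.1, 5.5]
gripper_width: 0.0157
finger_force: 50.0
```

Emit:
jog_arm:
  commands: [-1, 0.001, 0, 0.002, 0, 0, 0, -1, 0.001, 0, 0.004, 0, 0, 0, -1, 0.001, 0, 0.005, 0, 0, 0, -1, 0.001, 0, 0.005, 0, 0, 0]

```text
t: 15.4
tcp_pos: [0.6071, 0.1329, 0.0715]
tcp_rot: [0.001, -0.041, 0.999, 0.0]
force: [-3.1, 0.3, 15.2]
gripper_width: 0.0156
finger_force: 50.0
```

Emit:
jog_arm:
  commands: [-1, 0, 0, 0.001, 0, 0, 0, -1, 0, 0, 0.001, 0, 0, 0]

```text
t: 15.6
tcp_pos: [0.6071, 0.1329, 0.0714]
tcp_rot: [0.001, -0.041, 0.999, 0.0]
force: [-9.6, -2.0, 32.0]
gripper_width: 0.0154
finger_force: 50.0
```

Home on the panel at TCP z 0.0714. I ease the push slightly and twist clockwise about the key's axis.

Emit:
jog_arm:
  commands: [-1, 0, 0, -0.0008, 0, 0, 0, -1, 0, 0.0004, -0.0008, 0, 0, 0.14, -1, -0.0001, 0.0007, -0.0008, 0, 0, 0.28, -1, -0.0002, 0.001, -0.0008, 0, 0, 0.42, -1, -0.0004, 0.0013, -0.0008, 0, 0, 0.56, -1, -0.0006, 0.0016, -0.0008, 0, 0, 0.7, -1, -0.0008, 0.0019, -0.0008, 0, 0, 0.84, -1, -0.0011, 0.0021, -0.0008, 0, 0, 0.98, -1, -0.0014, 0.0023, -0.0008, 0, 0, 1.12, -1, -0.0017, 0.0024, -0.0008, 0, 0, 1.26, -1, -0.0021, 0.0025, -0.0008, 0, 0, 1.4, -1, -0.0023, 0.0025, -0.0008, 0, 0, 1.5, -1, -0.0025, 0.0025, -0.0008, 0, 0, 1.571, -1, -0.0025, 0.0025, -0.0008, 0, 0, 1.571, -1, -0.0025, 0.0025, -0.0008, 0, 0, 1.571]
  grip_force: 60

```text
t: 17.1
tcp_pos: [0.6098, 0.1352, 0.0714]
tcp_rot: [0.001, 0.678, 0.735, 0.001]
force: [-0.7, -1.1, 17.7]
gripper_width: 0.0154
finger_force: 60.0
```

```bash
python3 - <<'E'
from h import *
C=cal("wrist"); a=optics.camera("wrist"); b=optics.camera("scene"); t=optics.camera("top")
p,R,o=tool(); print(o["t"],p,R.as_matrix().round(3)[:, 0],R.as_matrix().round(3)[:,2],o["force"],o["moment"],o["gripper_width"],o["finger_force"])
cv2.imwrite("pics/f.png",np.hstack([cv2.resize(a,(400,300)),cv2.resize(t[120:240,170:290],(300,300),interpolation=cv2.INTER_CUBIC)]))
E
```

```text
17.25 [0.60980453 0.13527273 0.07147106] [-0.081  0.997 -0.   ] [ 0.003  0.    -1.   ] [-0.66821561 -0.98432332 16.81172265] [-0.35520987  0.36309741 -0.13670116] 0.015540042556976691 60.016109347343445
```

View pics/f.png

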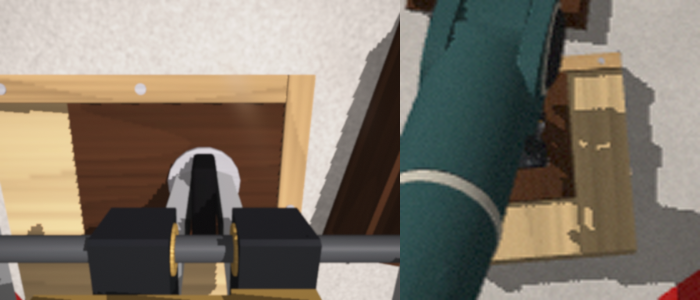

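The last view shows the flange on the panel, the grip along jig y, and the panel still against both fences. The push is 17 N, of which about 9 N bears on the panel, and the grip is 60 N. Handing in.

```bash
python3 -c "
from cell import job; print(job.sign_off())"
```

```text
the job is handed in; nothing more can be done
None
```

I pushed the panel flush into the fence corner, put the key through it into the slot, pressed it home and twisted it 90° clockwise. I handed in at about 17 s, still gripping and pressing the key; `job.sign_off()` returned no verdict.

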